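# Stack up a jack foot in the tacking jig

## Task

Stack up the jack foot ready for tacking: lay the drilled base plate flat in the nest of the yellow jig, stand the steel tube centrally on the plate, lay the round cap disc centrally on the tube, and last set the bright nut flat over the hole of the disc. Leave the rusty nut and the rusty bolt where they lie.

Things in the scene. Friction and masses are not known exactly. Their poses are not given: they have to be found in the camera images.
- jig: fixed yellow jig: plate 108 x 94 x 6 mm with four dark L-shaped corner stops, 8 mm higher than the plate, round a nest of 90 x 76 mm; the stops reach 14 to 18 mm along the nest's sides from its corners, between them the sides are open for fingers. Origin: underside centre; x along the 108 mm side (roughly along world y), z up. Nest centred on the origin, its floor 6 mm above it
- base_plate: bright steel base plate, loose, 80 x 66 x 10 mm, lying flat, with a 10 mm hole near each corner; about 0.45 kg. Origin: centre of the underside; x along the 80 mm side, z up. It goes into the jig's nest with 5 mm of play on every side, either way round; grip it across its 66 mm width. Its long side lies roughly along y at the start
- tube: grey-brown piece of steel tube, loose, standing upright: outer diameter 60 mm, height 70 mm, open bore about 48 mm; about 0.31 kg. Origin: centre of the underside; z up along the tube. To the left of all the work stands a mesh fence, 0.28 m high, at y = 0.45
- cap_disc: light grey round metal disc, loose, lying flat: diameter 64 mm, thickness 8 mm, with an 18 mm hole through its centre; about 0.18 kg. Origin: centre of the underside; z up
- bright_nut: bright grey hexagon nut M16, loose, lying flat: 24 mm across flats, 27 mm across corners, 13 mm high; about 33 g. Origin: centre of the underside, on the hole's axis; z up; two of the flats face along +x and -x of its own frame (roughly world x). In one of its places a vice, 170 mm tall, stands 60 mm to its right: grip it there with the fingers closing along world x
- rusty_nut: rust-brown hexagon nut of the same size and shape as the bright one (24 mm across flats, 13 mm high), same frame; not wanted, stays where it lies. The two nuts may change places
- rusty_bolt: rust-brown hexagon bolt M16, loose, lying on its side, 66 mm long, head 27 mm wide, 24 mm high; not wanted, stays where it lies, at the far left of the work. Origin: middle of its length, on the table; y along the bolt towards its head
Things that resemble listed ones, but are neither listed nor needed, are in the scene too. What is shaped like the tube but orange is not meant.

How it is judged:
By the outcome, as a careful person would: the job done as asked, in the order asked, and still so for the second after the job is handed in, with the robot touching nothing.
It also fails if it takes over 112 s, if anything falls off the work surface, if the arm or the gripper's body presses on something with over 40 N, if the wrist force passes 120 N, or if a joint passes its speed limit or range.

## Robot

A 6-joint arm with a two-finger parallel gripper is mounted at the origin on the work surface; the furniture and walls round the work are solid. World frame = base frame: x ahead of the robot, y to its left, z up, the work surface at z = 0. Lengths are in m, angles in rad, forces in N, time in s.
With the tool pointing down it reaches from about 0.35 to 0.975 m from the base axis. Payload 4.9 kg.
Tool frame: the origin (TCP) lies midway between the tips of the shut fingers; the grasp point (between the pads) lies 19 mm behind it; z points along the fingers, y is the line along which they close (so a half turn about z gives the same grasp; the last joint's range is limited). The gripper opens to 85 mm and grips with 20 to 120 N. Pads are 22 mm wide; open, the fingers measure 114 mm over their backs; the gripper's body (76 mm by 85 mm) begins 54 mm behind the grasp point. The pads swing forward as they close: fully open they stand 13 mm farther back than shut.
Start: joints at [-0.119, 0.053, 1.613, -0, 1.476, -0.119], TCP at [0.625, 0, 0.231] pointing down, gripper open.
Joint ranges: [-3.01, 3.01], [-1.01, 2.22], [0.06, 2.58], [-1.02, 4.17], [0.09, 2.62], [-3.14, 3.14]. Speed limits (rad/s): [2.57, 2.57, 3.14, 3.14, 3.14, 3.14].

## Interface

Orientations are given as a unit quaternion [w, x, y, z].
In Python, from plant import * gives the robot as it stands.
- The arm moves only by the tool jog_arm, never from a script. Its argument "targets" is a list of rows, each a list of 3 entries, a list of its own where there are three numbers: the shift along the tool's x, y, z in units of 25 mm (1.0 is 25 mm), then the turn, a rotation vector about the tool's x, y, z in units of 8 degrees (1.0 is 8 degrees), then the opening in per cent of the stroke, from 0 (shut) to 100 (fully open). A call has 1 to 8 rows; each row is the pose to reach, as a shift and turn from the pose commanded when the call began, along the tool's axes at that moment; what a row does not reach only later rows make up. A row lasts 1/8 s, in which the tool goes at most 62.5 mm and 10.7 degrees, less where a joint would pass 70% of its speed; a pose out of reach is approached as far as the arm can. A call with a gripper value outside its range is refused whole. The fingers move at their own pace and stop on an object; the grip force is fixed at half the most. Time passes only in rows, so rows that repeat a pose let the fingers close. It gives the time, the measured TCP pose, the force, the opening and the grip force at its end, in the units of the state.
- state(): the state, without advancing time (a new reading comes with each control period).
- grab_frame(name): name is "scene" or "side" or "wrist"; returns (picture, depth): 384x512x3 uint8, red, green, blue; 384x512 float32, m along the optical axis (not along the pixel's ray), 0 where there is no reading.
- camera_params(name): a dict with "fovy" (degrees; the focal length in pixels is half the picture's height over the tangent of half this angle, whatever the lens; pixels are square), "cx", "cy" (the principal point, pixels), "rvec" (rotation vector, rad) and "tvec" (3), from world to camera coordinates, as OpenCV has them; the wrist camera has in their place "hand_eye" (4x4, takes a point from camera to tool coordinates, whose origin is the TCP and whose axes are the flange's). Camera axes: x right, y down, z forward; pixel columns grow to the right and rows downward; lengths in m; the calibration is good to about 2 mm. A picture is of the moment at which its call begins: read the wrist's pose just before it. camera_params takes no time and is no camera call.
- job_done(): hands the job in; it is judged then, once.
The state is a dict: "time": time; "joint_pos": joint angles; "joint_vel": joint speeds; "joint_efforts": joint torques, N m; "tool_pos": TCP position; "tool_rot": TCP orientation; "contact_force": force on the tool from outside, world axes, zero at the start; "ft_torque": the same for the moment, N m; "gripper_width": opening from 0.0 (shut) to 1.0 (fully open); "grasp_force": force on a finger pad.
Only numpy, scipy, OpenCV 4.12 (cv2) and the standard library are available. Lean on these libraries where they do the work, as an engineer would, in place of code of your own. Each camera call takes 0.05 s, during which the arm holds its last target. There are 200 camera calls.

## Working session

There is one attempt and no reset: what is moved stays moved. The work goes in short steps, Python scripts to look and compute and a tool call to move; the robot and the scene stay as the last step left them, time stands still between calls to the robot, and variables do not carry over. Pictures are saved under pics/ and viewed, at most 14 in all, crops included, and the job is handed in when it is done.

Besides the shell and the picture viewer there is one more tool, called after "Emit:" as name(argument=value, ...) on one line, values as JSON. jog_arm: Moves the arm, as the interface text tells. Its arguments: {"type":"object","properties":{"targets":{"type":"array"}},"required":["targets"]}

```bash
mkdir -p pics; ls
cat > h.py <<'E'
from plant import *
import numpy as np, cv2
from scipy.spatial.transform import Rotation as R
def K(p): 
    f=192/np.tan(np.radians(p["fovy"])/2); return f
def pose(s=None):
    s=s or state(); q=np.array(s["tool_rot"]); T=np.eye(4); T[:3,:3]=R.from_quat(q[[1,2,3,0]]).as_matrix(); T[:3,3]=s["tool_pos"]; return T
def c2w(name,T=None):
    p=camera_params(name)
    if name=="wrist": return (T if T is not None else pose())@np.array(p["hand_eye"]),p
    M=np.eye(4); M[:3,:3]=cv2.Rodrigues(np.array(p["rvec"],float))[0]; M[:3,3]=np.ravel(p["tvec"]); return np.linalg.inv(M),p
def ray(name,uv,z,T=None):
    M,p=c2w(name,T); f=K(p); uv=np.atleast_2d(uv).astype(float)
    d=np.c_[(uv[:,0]-p["cx"])/f,(uv[:,1]-p["cy"])/f,np.ones(len(uv))]@M[:3,:3].T
    return M[:3,3]+d*((z-M[2,3])/d[:,2])[:,None]
def cloud(name,dep,T=None):
    M,p=c2w(name,T); f=K(p); v,u=np.mgrid[:384,:512]
    P=np.dstack([(u-p["cx"])/f*dep,(v-p["cy"])/f*dep,dep])
    return P@M[:3,:3].T+M[:3,3]
def save(n,im): cv2.imwrite("pics/"+n+".png",im[:,:,::-1])
E
python3 - <<'E'
from h import *
s=state(); print(s)
for n in("scene","side","wrist"):
    p=camera_params(n); print(n,p)
    im,d=grab_frame(n); np.savez(n,im=im,d=d); save(n+"0",im); print((d>0).mean(),c2w(n)[0][:3,3])
E
```

```text
pics
{'time': 0.0, 'joint_pos': array([-1.18972916e-01,  5.33594740e-02,  1.61431465e+00, -1.61015305e-05,
        1.47600359e+00, -1.19019959e-01]), 'joint_vel': array([ 1.50699316e-04, -1.53102138e-03,  1.79755833e-03,  5.99136263e-04,
        3.82623754e-04,  6.86060477e-05]), 'joint_efforts': array([ 2.70554956e-04, -3.93670499e+01, -3.70175600e+01, -1.62778279e-04,
        6.93513779e-03, -6.06393527e-06]), 'tool_pos': array([6.24366505e-01, 8.85577893e-05, 2.30049069e-01]), 'tool_rot': array([-8.14527807e-04,  7.07089220e-01,  7.07123574e-01, -6.50751118e-04]), 'contact_force': array([ 0.23690251,  0.32314333, -0.12151552]), 'ft_torque': array([-0.02094897,  0.0515589 ,  0.02699582]), 'grasp_force': 0.0, 'gripper_width': 1.0003894207522765}
scene {'fovy': 44.85764261859153, 'cx': 254.53277947740068, 'cy': 200.03262149910827, 'rvec': array([ 2.07398438, -1.5936744 ,  0.50866348]), 'tvec': array([0.04333689, 0.44883442, 0.55690398])}
0.9962056477864584 [0.03495938 0.05848584 0.71332301]
side {'fovy': 46.32230947761816, 'cx': 269.1558474582215, 'cy': 195.2063380356041, 'rvec': array([ 1.39418526,  2.00126313, -0.98692552]), 'tvec': array([ 0.0209385 , -0.31062433,  1.30084596])}
0.9961090087890625 [1.15232312 0.40401349 0.54594014]
wrist {'fovy': 60.74652311092726, 'cx': 266.21562580007327, 'cy': 189.07395079886805, 'hand_eye': array([[-1.07349232e-04, -9.45417935e-01, -3.25860272e-01,
         8.47929228e-02],
       [ 9.99999788e-01,  1.07887455e-04, -6.42446969e-04,
         3.53804075e-04],
       [ 6.42537122e-04, -3.25860272e-01,  9.45417723e-01,
        -1.42877905e-01],
       [ 0.00000000e+00,  0.00000000e+00,  0.00000000e+00,
         1.00000000e+00]])}
0.9959818522135416 [0.62509918 0.08484849 0.37324381]
```

View pics/scene0.png

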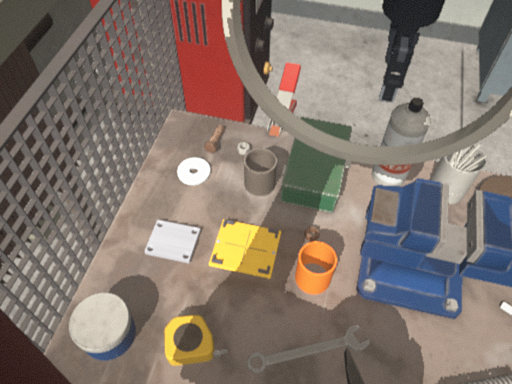

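View pics/side0.png

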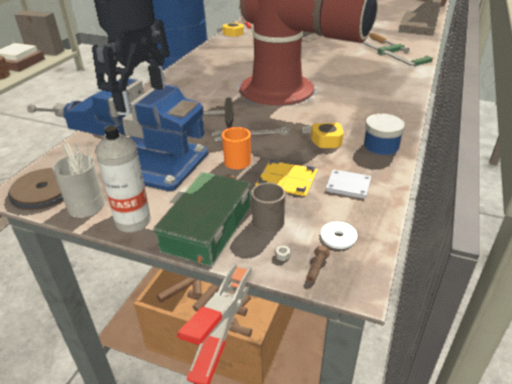

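Run:
```python
from h import *
D={n:np.load(n+".npz") for n in("scene","side")}
for n,win in {"scene":{"plate":(140,210,210,268),"disc":(172,150,215,190),"tube":(238,142,282,200),"nut":(234,138,254,158),"bolt":(200,120,228,157),"rnut":(304,222,322,242),"jig":(205,212,288,282),"orange":(292,238,340,298),"box":(280,118,355,215)},
 "side":{"plate":(320,165,376,202),"disc":(312,215,362,254),"tube":(246,180,290,232),"nut":(270,242,294,266),"bolt":(302,240,332,286),"jig":(256,158,320,198),"orange":(218,122,256,170),"box":(155,172,252,262)}}.items():
    im,d=D[n]["im"],D[n]["d"]; P=cloud(n,d)
    hsv=cv2.cvtColor(im,cv2.COLOR_RGB2HSV)
    print(n)
    for k,(a,b,c,e) in win.items():
        Q=P[b:e,a:c].reshape(-1,3); h=hsv[b:e,a:c].reshape(-1,3)
        m=Q[:,2]>0.004; m&=Q[:,2]<0.2
        if k=="jig": m&=(h[:,1]>100)
        q=Q[m]
        zt=np.percentile(q[:,2],97) if len(q) else 0
        t=q[q[:,2]>zt-0.004]
        print(k,len(q),"zt %.3f"%zt,"top mean",t.mean(0).round(3),"min",np.percentile(t,3,axis=0).round(3),"max",np.percentile(t,97,axis=0).round(3), "all",np.percentile(q,3,axis=0).round(3),np.percentile(q,97,axis=0).round(3))
    if n=="scene": tabz=P[300:330,250:300,2]; print("table z",np.median(tabz))
im=D["scene"]["im"]; a=cv2.resize(im[110:300,140:345],None,fx=3.8,fy=3.1,interpolation=cv2.INTER_CUBIC); save("crop1",a)
```

```text
scene
plate 1463 zt 0.009 top mean [0.393 0.297 0.007] min [0.362 0.259 0.006] max [0.425 0.335 0.009] all [0.362 0.259 0.005] [0.425 0.335 0.009]
disc 472 zt 0.007 top mean [0.553 0.313 0.005] min [0.525 0.287 0.004] max [0.583 0.341 0.007] all [0.525 0.287 0.004] [0.583 0.341 0.007]
tube 1418 zt 0.067 top mean [0.557 0.183 0.066] min [0.53  0.154 0.063] max [0.587 0.211 0.069] all [0.529 0.154 0.005] [0.63  0.236 0.067]
nut 147 zt 0.068 top mean [0.572 0.207 0.066] min [0.562 0.202 0.064] max [0.581 0.212 0.069] all [0.566 0.201 0.005] [0.642 0.246 0.068]
bolt 238 zt 0.021 top mean [0.613 0.298 0.02 ] min [0.608 0.29  0.017] max [0.619 0.307 0.022] all [0.608 0.288 0.005] [0.671 0.309 0.021]
rnut 123 zt 0.011 top mean [0.47  0.065 0.01 ] min [0.46  0.054 0.008] max [0.481 0.076 0.012] all [0.459 0.054 0.005] [0.481 0.076 0.011]
jig 526 zt 0.009 top mean [0.41  0.167 0.007] min [0.37  0.12  0.005] max [0.457 0.22  0.012] all [0.37  0.12  0.004] [0.455 0.22  0.009]
orange 1448 zt 0.068 top mean [0.39  0.047 0.067] min [0.362 0.019 0.064] max [0.419 0.076 0.069] all [0.361 0.021 0.006
[... 617 characters left out ...]
ut 147 zt 0.013 top mean [0.636 0.237 0.011] min [0.624 0.227 0.009] max [0.646 0.247 0.013] all [0.625 0.226 0.004] [0.647 0.248 0.013]
bolt 424 zt 0.023 top mean [0.618 0.3   0.022] min [0.612 0.292 0.019] max [0.622 0.308 0.023] all [0.581 0.29  0.005] [0.676 0.31  0.023]
jig 672 zt 0.012 top mean [0.468 0.195 0.031] min [0.38  0.123 0.008] max [0.545 0.222 0.069] all [0.375 0.124 0.004] [0.462 0.223 0.012]
orange 1084 zt 0.068 top mean [0.396 0.05  0.067] min [0.365 0.02  0.064] max [0.423 0.077 0.069] all [ 0.276 -0.027  0.006] [0.424 0.078 0.068]
box 6275 zt 0.057 top mean [0.624 0.087 0.056] min [0.536 0.036 0.054] max [0.7   0.136 0.057] all [ 0.513 -0.05   0.008] [0.702 0.137 0.057]
```

View pics/crop1.png

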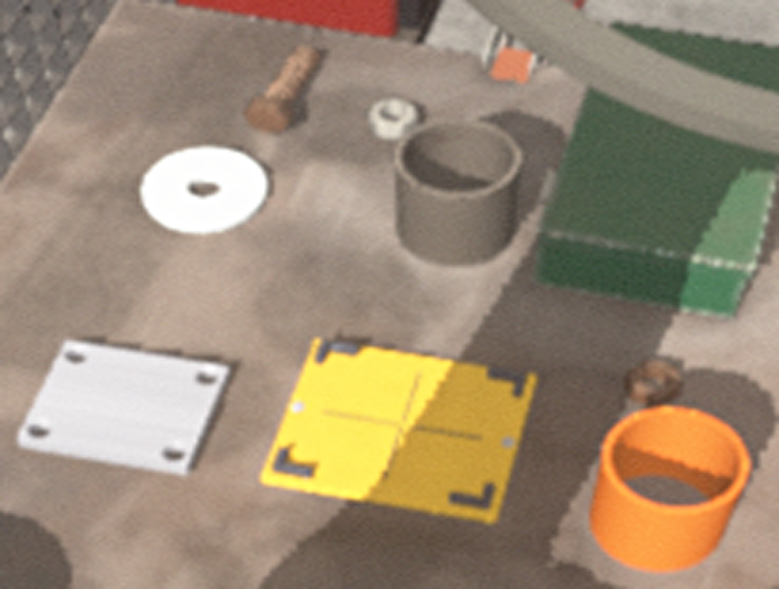

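Emit:
jog_arm(targets=[[[10.4,-9,1.2],[0,0,0],100],[[10.4,-9,1.2],[0,0,0],100],[[10.4,-9,1.2],[0,0,0],100],[[10.4,-9,1.2],[0,0,0],100],[[10.4,-9,1.2],[0,0,0],100],[[10.4,-9,1.2],[0,0,0],100],[[10.4,-9,1.2],[0,0,0],100],[[10.4,-9,1.2],[0,0,0],100]])

```text
time: 1.15
tool_pos: [0.4003, 0.2597, 0.2013]
tool_rot: [0.0, 0.707, 0.707, -0.0]
contact_force: [-0.6, 0.2, 0.8]
gripper_width: 1.0
grasp_force: 0.0
```

```bash
cat >> h.py <<'E'
def shot(tag):
    T=pose(); im,d=grab_frame("wrist"); np.savez(tag,im=im,d=d,T=T); save(tag,im); return im,d,T
def rel(xyz,yaw=None,T=None):
    """units to put TCP at xyz, tool down, tool x axis at world angle yaw (deg)"""
    T=pose() if T is None else T
    Rg=T[:3,:3]
    if yaw is not None:
        a=np.radians(yaw); x=[np.cos(a),np.sin(a),0]; z=[0,0,-1.]; Rg=np.c_[x,np.cross(z,x),z]
    t=T[:3,:3].T@(np.array(xyz)-T[:3,3])/0.025; w=np.degrees(R.from_matrix(T[:3,:3].T@Rg).as_rotvec())/8
    print("rel",t.round(2),w.round(2)); return t,w
E
python3 - <<'E'
from h import *
print(pose().round(3)); im,d,T=shot("w1");
E
```

```text
[[ 0.     1.     0.     0.4  ]
 [ 1.    -0.    -0.     0.26 ]
 [-0.     0.    -1.     0.201]
 [ 0.     0.     0.     1.   ]]
```

View pics/w1.png

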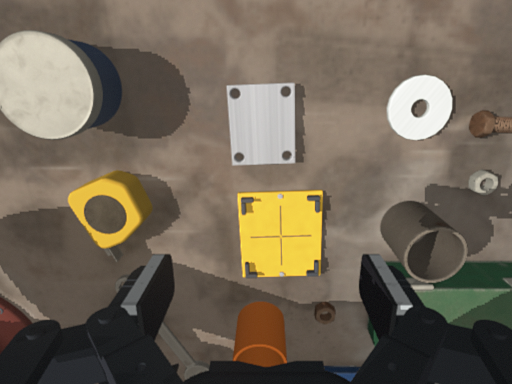

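```bash
cat >> h.py <<'E'
def blob(mask,win):
    m=np.zeros_like(mask,np.uint8); a,b,c,e=win; m[b:e,a:c]=mask[b:e,a:c]
    cs=cv2.findContours(m,cv2.RETR_EXTERNAL,cv2.CHAIN_APPROX_NONE)[0]; return max(cs,key=cv2.contourArea)[:,0]
def rect(name,c,z,T=None):
    P=ray(name,c,z,T)[:,:2]; (x,y),(w,h),a=cv2.minAreaRect((P*1000).astype(np.float32)); b=cv2.boxPoints(((x,y),(w,h),a))
    e=[b[1]-b[0],b[2]-b[1]]; L=max(e,key=np.linalg.norm); ang=np.degrees(np.arctan2(L[1],L[0]))%180
    return round(x,1),round(y,1),round(max(w,h),1),round(min(w,h),1),"long side at",round(ang,1)
E
python3 - <<'E'
from h import *
z=np.load("w1.npz"); im,d,T=z["im"],z["d"],z["T"]; h=cv2.cvtColor(im,cv2.COLOR_RGB2HSV)
y=((h[...,0]>20)&(h[...,0]<35)&(h[...,1]>150)&(h[...,2]>90)).astype(np.uint8)
g=((h[...,1]<45)&(h[...,2]>110)).astype(np.uint8)
P=cloud("wrist",d,T); print("table z",np.median(P[170:185,180:220,2]))
print("jig",rect("wrist",blob(y,(225,180,340,285)),.006,T))
c=blob(g,(215,75,305,172)); print("plate",rect("wrist",c,.010,T))
c=blob(g,(380,68,460,145)); print("disc",rect("wrist",c,.008,T))
c=blob(g,(462,165,505,200)); print("nut",rect("wrist",c,.013,T))
# dark strip check: jig cross
E
```

```text
table z 0.00046859072827315496
jig (416.9, 171.8, 108.1, 93.7, 'long side at', np.float32(91.8))
plate (395.7, 297.4, 81.7, 67.4, 'long side at', np.float32(92.0))
disc (552.9, 314.7, 65.6, 64.1, 'long side at', np.float32(140.2))
nut (629.9, 238.0, 33.1, 23.3, 'long side at', np.float32(162.2))
```

Emit:
jog_arm(targets=[[[1.5,-0.18,3],[0,0,-0.25],100],[[1.5,-0.18,5],[0,0,-0.25],100],[[1.5,-0.18,7],[0,0,-0.25],100],[[1.5,-0.18,7.6],[0,0,-0.25],100],[[1.5,-0.18,8.2],[0,0,-0.25],100],[[1.5,-0.18,8.2],[0,0,-0.25],100],[[1.5,-0.18,8.2],[0,0,-0.25],60],[[1.5,-0.18,8.2],[0,0,-0.25],60]])

```text
time: 2.2
tool_pos: [0.3972, 0.2985, -0.0009]
tool_rot: [0.0, 0.695, 0.719, 0.002]
contact_force: [-1.2, -1.6, 6.4]
gripper_width: 0.746
grasp_force: 65.7
```

Emit:
jog_arm(targets=[[[0,0,0],[0,0,0],60],[[0,0,0],[0,0,0],60],[[0,0,0],[0,0,0],60],[[0,0,0],[0,0,0],60]])

```text
time: 2.7
tool_pos: [0.3972, 0.2985, -0.0009]
tool_rot: [0.001, 0.695, 0.719, 0.002]
contact_force: [-1.1, -0.8, 5.7]
gripper_width: 0.745
grasp_force: 65.7
```

Emit:
jog_arm(targets=[[[0,0,-1],[0,0,0],60],[[0,0,-2.2],[0,0,0],60],[[-1.5,0.2,-2.2],[0,0,0],60],[[-3,0.4,-2.2],[0,0,0],60],[[-4.5,0.6,-2.2],[0,0,0],60],[[-5,0.68,-2.2],[0,0,0],60],[[-5,0.68,-2.2],[0,0,0],60],[[-5,0.68,-2.2],[0,0,0],60]])

```text
time: 3.7
tool_pos: [0.4167, 0.1739, 0.0514]
tool_rot: [-0.0, 0.694, 0.72, 0.0]
contact_force: [0.2, -0.1, -3.8]
gripper_width: 0.742
grasp_force: 69.1
```

Run:
```python
from h import *
im,d,T=shot("w2"); print(T[:3,3]); h=cv2.cvtColor(im,cv2.COLOR_RGB2HSV)
```

```text
[0.41673933 0.17391572 0.05143697]
```

View pics/w2.png

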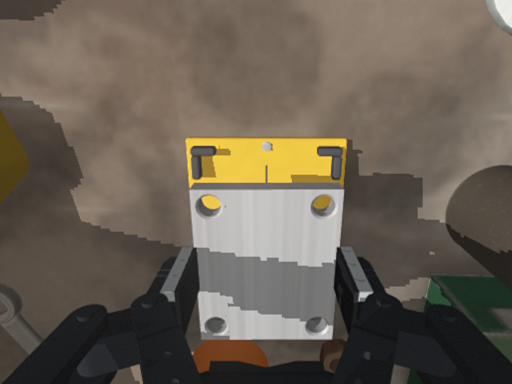

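Run:
```python
from h import *
z=np.load("w2.npz"); im,d,T=z["im"],z["d"],z["T"]; P=cloud("wrist",d,T)
for v,u in[(195,230),(195,300),(240,220),(240,320),(330,240),(330,300)]: print(P[v,u].round(4))
zp=np.median(P[200:250,230:300,2]); 
h=cv2.cvtColor(im,cv2.COLOR_RGB2HSV)
m=(abs(P[...,2]-zp)<.006); c=blob(m.astype(np.uint8),(185,170,350,345)); print(zp,c.min(0),c.max(0),rect("wrist",c,zp,T))
y=((h[...,0]>20)&(h[...,0]<35)&(h[...,1]>150)&(h[...,2]>90)).astype(np.uint8)
c=blob(y,(180,130,360,188)); print(ray("wrist",[[187,139],[346,139],[266,139]],.006,T).round(4))
u=ray("wrist",[[208,204],[323,204],[216,325],[317,325]],zp,T);print(u.round(4),u.mean(0))
```

```text
[0.4002 0.2101 0.0627]
[0.4302 0.211  0.0623]
[0.3957 0.1883 0.0626]
[0.4407 0.1898 0.0624]
[0.4052 0.1387 0.0629]
[0.4141 0.2586 0.1944]
0.06253857616250293 [185 185] [349 339] (417.4, 174.2, 81.9, 74.9, 'long side at', np.float32(92.1))
[[0.3695 0.2228 0.006 ]
 [0.4613 0.226  0.006 ]
 [0.4151 0.2244 0.006 ]]
[[0.3907 0.2055 0.0625]
 [0.4404 0.2073 0.0625]
 [0.3932 0.1411 0.0625]
 [0.4433 0.1428 0.0625]] [0.41692809 0.17418455 0.06253858]
```

Emit:
jog_arm(targets=[[[-0.12,0,0.8],[0,0,0],60],[[-0.12,0,1.4],[0,0,0],60],[[-0.12,0,1.7],[0,0,0],60],[[-0.12,0,1.84],[0,0,0],60],[[-0.12,0,1.84],[0,0,0],60],[[-0.12,0,1.84],[0,0,0],100],[[-0.12,0,1.84],[0,0,0],100],[[-0.12,0,1.84],[0,0,0],100]])

```text
time: 4.75
tool_pos: [0.4177, 0.1703, 0.006]
tool_rot: [0.0, 0.695, 0.719, 0.001]
contact_force: [-0.5, 0.4, -0.7]
gripper_width: 1.002
grasp_force: 0.0
```

Emit:
jog_arm(targets=[[[0,0,-2],[0,0,0],100],[[0,0,-4.4],[0,0,0],100],[[0,1,-6],[0,0,0],100],[[0,3.3,-7.8],[0,0,0],100],[[0,3.3,-7.8],[0,0,0],100],[[0,3.3,-7.8],[0,0,0],100]])

```text
time: 5.5
tool_pos: [0.4993, 0.173, 0.2]
tool_rot: [-0.0, 0.695, 0.719, -0.0]
contact_force: [-1.1, -0.2, 0.5]
gripper_width: 1.001
grasp_force: 0.0
```

Run:
```python
from h import *
im,d,T=shot("w3"); print(T[:3,3])
```

```text
[0.49925405 0.17297875 0.20001624]
```

View pics/w3.png

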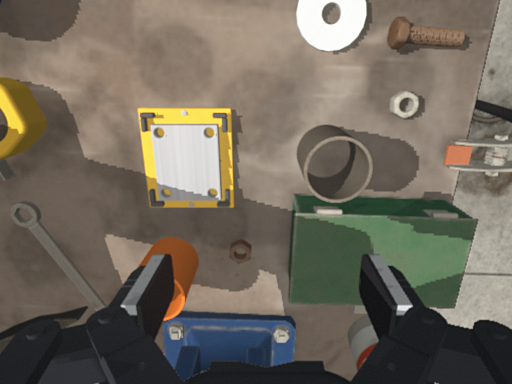

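Run:
```python
from h import *
z=np.load("w3.npz"); im,d,T=z["im"],z["d"],z["T"]; P=cloud("wrist",d,T); h=cv2.cvtColor(im,cv2.COLOR_RGB2HSV)
y=((h[...,0]>20)&(h[...,0]<35)&(h[...,1]>150)&(h[...,2]>90)).astype(np.uint8)
g=((h[...,1]<50)&(h[...,2]>110)).astype(np.uint8)
print("jig",rect("wrist",blob(y,(130,100,240,215)),.006,T))
c=blob(g,(150,118,225,205)); print("plate",rect("wrist",c,.016,T),ray("wrist",[[160,132],[210,132],[165,192],[213,191]],.016,T).mean(0))
print("platez",np.median(P[140:190,170:205,2]),"table",np.median(P[150:180,250:280,2]))
m=(P[...,2]>.063)&(P[...,2]<.08); c=blob(m.astype(np.uint8),(290,125,385,210)); print("rimz",np.median(P[m][:,2]))
q=ray("wrist",c,.07,T)[:,:2]*1000; print("tube",cv2.minEnclosingCircle(q.astype(np.float32)),cv2.fitEllipse(q.astype(np.float32)))
c=blob(g,(380,80,425,125)); print("nut",rect("wrist",c,.013,T))
c=blob(g,(290,0,372,60)); print("disc",rect("wrist",c,.008,T))
```

```text
jig (416.6, 171.5, 107.0, 93.4, 'long side at', np.float32(91.7))
plate (417.9, 170.1, 80.4, 66.4, 'long side at', np.float32(92.0)) [0.41797063 0.17095036 0.016     ]
platez 0.016437409493312877 table 0.0004551786526389989
rimz 0.07004879662292685
tube ((560.93359375, 183.4652862548828), 30.733062744140625) ((560.926025390625, 183.3890838623047), (58.941917419433594, 60.816951751708984), 42.63145065307617)
nut (628.4, 238.0, 43.9, 41.6, 'long side at', np.float32(2.0))
disc (553.5, 303.0, 65.0, 43.3, 'long side at', np.float32(2.0))
```

Emit:
jog_arm(targets=[[[0.33,2.48,0],[0,0,0],100],[[0.33,2.48,1.5],[0,0,0],100],[[0.33,2.48,3.5],[0,0,0],100],[[0.33,2.48,5.5],[0,0,0],100],[[0.33,2.48,7],[0,0,0],100],[[0.33,2.48,7],[0,0,0],100],[[0.33,2.48,7],[0,0,0],55],[[0.33,2.48,7],[0,0,0],55]])

```text
time: 6.55
tool_pos: [0.5627, 0.1839, 0.0281]
tool_rot: [0.001, 0.695, 0.719, 0.002]
contact_force: [1.5, 0.4, -3.6]
gripper_width: 0.688
grasp_force: 64.8
```

Emit:
jog_arm(targets=[[[0,0,0],[0,0,0],55],[[0,0,0],[0,0,0],55],[[0,0,-1],[0,0,0],55],[[0,0,-3],[0,0,0],55],[[0,0,-3],[0,0,0],55],[[0,0,-3],[0,0,0],55]])

```text
time: 7.3
tool_pos: [0.56, 0.1832, 0.099]
tool_rot: [-0.001, 0.695, 0.719, -0.001]
contact_force: [0.2, -0.3, -3.4]
gripper_width: 0.688
grasp_force: 66.2
```

Emit:
jog_arm(targets=[[[0,-1.5,0],[0,0,0],55],[[0,-3.5,0],[0,0,0],55],[[-0.31,-5,0],[0,0,0],55],[[-0.31,-5.69,0],[0,0,0],55],[[-0.31,-5.69,0.8],[0,0,0],55],[[-0.31,-5.69,1],[0,0,0],55],[[-0.31,-5.69,1],[0,0,0],55],[[-0.31,-5.69,1],[0,0,0],55]])

```text
time: 8.3
tool_pos: [0.4195, 0.1708, 0.0754]
tool_rot: [-0.0, 0.695, 0.719, -0.0]
contact_force: [0.1, 0.2, -3.5]
gripper_width: 0.686
grasp_force: 66.6
```

Run:
```python
from h import *
im,d,T=shot("w4"); print(T[:3,3]); P=cloud("wrist",d,T)
s,ds=grab_frame("side"); save("s4",s); np.savez("s4",im=s,d=ds)
zz=P[200:380,150:380,2]; print(np.histogram(zz,bins=np.arange(0,.2,.01))[0])
a=np.hstack([im,cv2.resize(s[120:240,200:360],(512,384))]); save("p4",cv2.resize(a,(800,300)))
```

```text
[0.41945814 0.17077897 0.07544243]
[6078  747   20   41  257 1011 1396 2095 2943 4044 4984 7120  969 1135
 1792 4753  145    0    0]
```

View pics/p4.png

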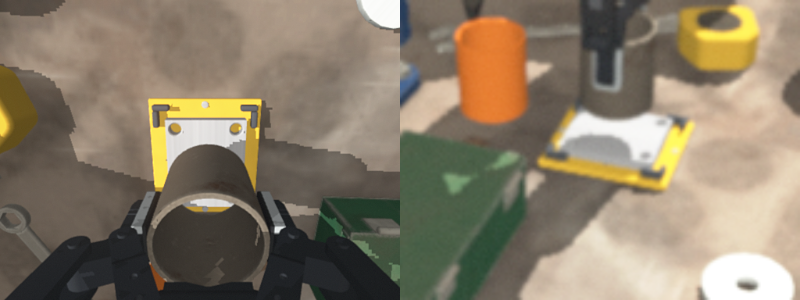

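Run:
```python
from h import *
z=np.load("w4.npz"); im,d,T=z["im"],z["d"],z["T"]; P=cloud("wrist",d,T)
rx=P[265:275,263:270]; 
m=(P[...,2]>.112)&(P[...,2]<.126); m[:, :190]=0; m[:,345:]=0; m[:235]=0; q=P[m]
print(len(q),np.percentile(q,[2,50,98],axis=0).round(4))
# column of rim near side along centre
col=P[235:300,266]; i=np.argmax(col[:,2]); print(col[i],i+235)
# lower outer edge of the rim (high-y side): circle fit on the top band
zr=np.percentile(q[:,2],95); b=q[q[:,2]>zr-.003]; A=np.c_[2*b[:,:2],np.ones(len(b))]; s=np.linalg.lstsq(A,(b[:,:2]**2).sum(1),rcond=None)[0]; print(zr,s[:2],np.sqrt(s[2]+s[0]**2+s[1]**2),len(b))
```

```text
4818 [[0.392  0.1435 0.1122]
 [0.4197 0.1808 0.1171]
 [0.4483 0.1998 0.1187]]
[0.4168971  0.25551821 0.21832122] 237
0.11848350016595942 [0.41993462 0.1708439 ] 0.028120099775947757 3224
```

Emit:
jog_arm(targets=[[[0,-0.07,0.6],[0,0,0],55],[[0,-0.07,1],[0,0,0],55],[[0,-0.07,1.2],[0,0,0],55],[[0,-0.07,1.3],[0,0,0],55],[[0,-0.07,1.3],[0,0,0],55],[[0,-0.07,1.3],[0,0,0],55]])

```text
time: 9.15
tool_pos: [0.4173, 0.1707, 0.0438]
tool_rot: [-0.0, 0.695, 0.719, -0.001]
contact_force: [-6.8, -1.4, 5.6]
gripper_width: 0.69
grasp_force: 67.5
```

Emit:
jog_arm(targets=[[[0,0,0],[0,0,0],75],[[0,0,0],[0,0,0],100],[[0,0,0],[0,0,0],100],[[0,0,0],[0,0,0],100],[[0,0,-1],[0,0,0],100],[[0,0,-3],[0,0,0],100],[[0,0,-5],[0,0,0],100],[[0,0,-6],[0,0,0],100]])

```text
time: 10.15
tool_pos: [0.4187, 0.171, 0.1964]
tool_rot: [0.001, 0.695, 0.719, 0.002]
contact_force: [0.5, -0.2, -0.2]
gripper_width: 0.997
grasp_force: 0.0
```

Emit:
jog_arm(targets=[[[1.5,1.5,0],[0,0,1],100],[[3,3,0],[0,0,2],100],[[4.5,4.5,0],[0,0,3.3],100],[[5.55,5.55,0],[0,0,4.6],100],[[5.55,5.55,0],[0,0,5.9],100],[[5.55,5.55,0],[0,0,7.2],100],[[5.55,5.55,0],[0,0,8.5],100],[[5.55,5.55,0],[0,0,9.8],100]])

```text
time: 11.15
tool_pos: [0.5512, 0.3142, 0.1924]
tool_rot: [0.0, 0.993, 0.115, -0.0]
contact_force: [-0.7, 0.5, 0.6]
gripper_width: 1.005
grasp_force: 0.0
```

Emit:
jog_arm(targets=[[[0,0,0],[0,0,1.3],100],[[0,0,0],[0,0,1.45],100],[[0,0,0],[0,0,1.45],100]])

```text
time: 11.52
tool_pos: [0.5512, 0.3142, 0.1926]
tool_rot: [0.0, 1.0, 0.019, -0.0]
contact_force: [-1.1, -0.3, 0.2]
gripper_width: 1.003
grasp_force: 0.0
```

Run:
```python
from h import *
im,d,T=shot("w5"); print(T.round(4),state()["joint_pos"].round(2)); P=cloud("wrist",d,T)
h=cv2.cvtColor(im,cv2.COLOR_RGB2HSV)
g=((h[...,1]<45)&(h[...,2]>140)).astype(np.uint8)
s,ds=grab_frame("scene"); save("s5",s)
cs=cv2.findContours(g,cv2.RETR_EXTERNAL,cv2.CHAIN_APPROX_NONE)[0]
for c in cs:
    if cv2.contourArea(c)>400: print(cv2.boundingRect(c),rect("wrist",c[:,0],.008,T))
a=np.hstack([im,s]); save("p5",cv2.resize(a,(800,300)))
```

```text
[[ 9.993e-01  3.710e-02 -2.000e-04  5.512e-01]
 [ 3.710e-02 -9.993e-01 -1.000e-04  3.142e-01]
 [-2.000e-04  1.000e-04 -1.000e+00  1.926e-01]
 [ 0.000e+00  0.000e+00  0.000e+00  1.000e+00]] [ 0.4   0.1   1.63 -0.    1.41  1.93]
(236, 129, 63, 61) (554.1, 314.2, 63.4, 63.4, 'long side at', np.float32(136.6))
(318, 94, 95, 105) (564.1, 215.4, 106.3, 88.3, 'long side at', np.float32(17.4))
(341, 68, 26, 27) (633.9, 235.0, 24.1, 23.4, 'long side at', np.float32(92.1))
```

View pics/p5.png

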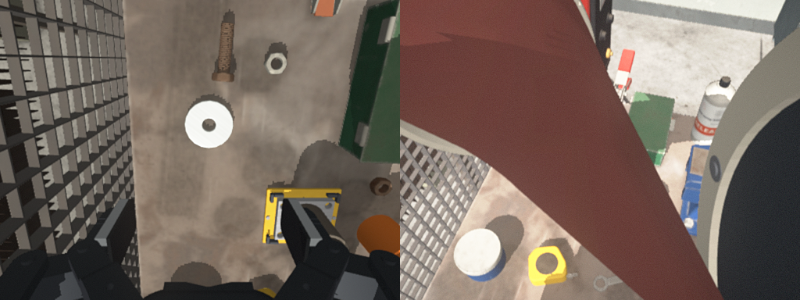

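Emit:
jog_arm(targets=[[[0.09,0,2],[0,0,0],100],[[0.09,0,4.3],[0,0,0],100],[[0.09,0,6.4],[0,0,0],100],[[0.09,0,7.4],[0,0,0],100],[[0.09,0,7.86],[0,0,0],100],[[0.09,0,7.86],[0,0,0],100],[[0.09,0,7.86],[0,0,0],60],[[0.09,0,7.86],[0,0,0],60]])

```text
time: 12.62
tool_pos: [0.5552, 0.3149, -0.0002]
tool_rot: [-0.0, 1.0, 0.018, 0.002]
contact_force: [-3.0, -2.4, 7.7]
gripper_width: 0.702
grasp_force: 62.6
```

Emit:
jog_arm(targets=[[[0,0,0],[0,0,0],60],[[0,0,0],[0,0,0],60],[[0,0,-1],[0,0,0],60],[[0,0,-3],[0,0,0],60],[[0,0,-5],[0,0,0],60],[[0,0,-6],[0,0,0],60],[[0,0,-6],[0,0,0],60]])

```text
time: 13.5
tool_pos: [0.5555, 0.3152, 0.1506]
tool_rot: [-0.001, 1.0, 0.018, 0.004]
contact_force: [0.6, -0.5, -2.2]
gripper_width: 0.7
grasp_force: 65.1
```

Run:
```python
from h import *
im,d,T=shot("w6"); print(T.round(4)); P=cloud("wrist",d,T)
h=cv2.cvtColor(im,cv2.COLOR_RGB2HSV)
m=(abs(P[...,2]-.157)<.02)&(h[...,1]<45)&(h[...,2]>140); m[:,:160]=0; m[:,380:]=0
c=blob(m.astype(np.uint8),(160,150,380,384)); print(cv2.boundingRect(c))
mm=np.zeros(m.shape,np.uint8); cv2.drawContours(mm,[c[:,None]],-1,1,-1); q=P[(mm>0)&m]
A=np.c_[q[:,:2]-q[:,:2].mean(0),np.ones(len(q))]; print("plane",np.linalg.lstsq(A,q[:,2],rcond=None)[0]); zt=np.median(q[:,2])
w=ray("wrist",c,zt,T)[:,:2]*1000; print(zt,cv2.minEnclosingCircle(w.astype(np.float32)),w.min(0),w.max(0))
save("p6",im)
```

```text
[[ 0.9994  0.0351  0.007   0.5555]
 [ 0.0351 -0.9994  0.003   0.3152]
 [ 0.0071 -0.0028 -1.      0.1506]
 [ 0.      0.      0.      1.    ]]
(203, 203, 128, 117)
plane [0.00245154 0.00159375 0.15893559]
0.158938033682891 ((555.3880004882812, 315.7289733886719), 31.548168182373047) [524.22247262 285.77143217] [586.83024631 345.52904268]
```

View pics/p6.png

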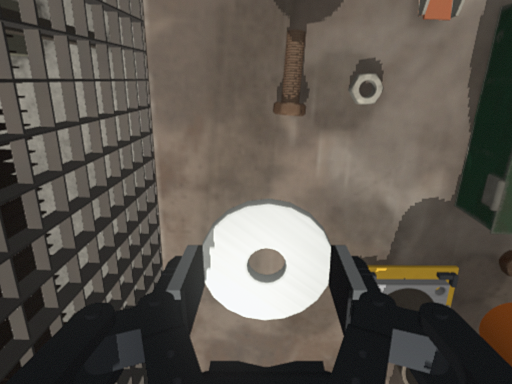

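Run:
```python
from h import *
for n in("side","scene"):
    old=np.load(n+".npz")["d"]; im,d=grab_frame(n); save(n+"6",im)
    for lab,dd,c0 in(("old",old,(.561,.183)),("new",d,(.418,.171))):
        P=cloud(n,dd); zt=.07 if lab=="old" else .086
        m=(abs(P[...,2]-zt)<.005)&(np.hypot(P[...,0]-c0[0],P[...,1]-c0[1])<.04); q=P[m]
        if len(q)<50: print(n,lab,len(q)); continue
        z9=np.percentile(q[:,2],95); b=q[q[:,2]>z9-.003]; A=np.c_[2*b[:,:2],np.ones(len(b))]; s=np.linalg.lstsq(A,(b[:,:2]**2).sum(1),rcond=None)[0]
        print(n,lab,len(b),z9.round(4),s[:2].round(4),np.sqrt(s[2]+s[0]**2+s[1]**2).round(4))
```

```text
side old 162 0.0691 [0.5621 0.1838] 0.0284
side new 112 0.0853 [0.4185 0.1709] 0.0285
scene old 127 0.0685 [0.5587 0.183 ] 0.0283
scene new 0
```

Emit:
jog_arm(targets=[[[-1.5,1.5,0],[0,0,0],60],[[-3,3,0],[0,0,0],60],[[-4.5,4.5,0],[0,0,0],60],[[-5.7,5.6,0],[0,0,0],60],[[-5.7,5.6,0.8],[0,0,0],60],[[-5.7,5.6,1.75],[0,0,0],60],[[-5.7,5.6,1.75],[0,0,0],60],[[-5.7,5.6,1.75],[0,0,0],60]])

```text
time: 14.65
tool_pos: [0.4157, 0.1694, 0.1022]
tool_rot: [0.0, 1.0, 0.018, -0.001]
contact_force: [0.9, -0.1, -2.2]
gripper_width: 0.693
grasp_force: 65.3
```

Run:
```python
from h import *
im,d,T=shot("w7"); print(T.round(4)); P=cloud("wrist",d,T)
h=cv2.cvtColor(im,cv2.COLOR_RGB2HSV)
zt0=T[2,3]+.0083
m=(abs(P[...,2]-zt0)<.008)&(h[...,1]<60)&(h[...,2]>100)
c=blob(m.astype(np.uint8),(190,190,345,340)); print(cv2.boundingRect(c))
w=ray("wrist",c,zt0,T)[:,:2]*1000; print(cv2.minEnclosingCircle(w.astype(np.float32)),w.min(0),w.max(0))
s,ds=grab_frame("side"); save("p7",np.hstack([cv2.resize(im,(400,300)),cv2.resize(s[110:230,205:365],(400,300))]))
```

```text
[[ 9.994e-01  3.500e-02 -1.100e-03  4.157e-01]
 [ 3.500e-02 -9.994e-01 -3.000e-04  1.694e-01]
 [-1.100e-03  2.000e-04 -1.000e+00  1.022e-01]
 [ 0.000e+00  0.000e+00  0.000e+00  1.000e+00]]
(202, 199, 129, 122)
((416.4850158691406, 170.08277893066406), 32.68206787109375) [383.80307452 139.95127726] [449.15377886 200.1736351 ]
```

View pics/p7.png

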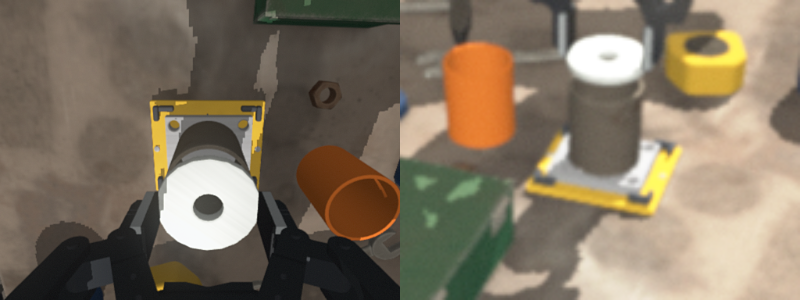

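Emit:
jog_arm(targets=[[[0.07,-0.03,0.3],[0,0,0],60],[[0.07,-0.03,0.5],[0,0,0],60],[[0.07,-0.03,0.6],[0,0,0],60],[[0.07,-0.03,0.66],[0,0,0],60],[[0.07,-0.03,0.66],[0,0,0],60],[[0.07,-0.03,0.66],[0,0,0],60]])

```text
time: 15.5
tool_pos: [0.4178, 0.1702, 0.0862]
tool_rot: [-0.0, 1.0, 0.017, 0.0]
contact_force: [0.8, 0.3, -1.9]
gripper_width: 0.694
grasp_force: 65.3
```

Emit:
jog_arm(targets=[[[0,0,0.05],[0,0,0],60],[[0,0,0.05],[0,0,0],60],[[0,0,0.05],[0,0,0],60]])

```text
time: 15.88
tool_pos: [0.4182, 0.1703, 0.0857]
tool_rot: [-0.0, 1.0, 0.017, 0.0]
contact_force: [-3.0, -0.6, 5.9]
gripper_width: 0.701
grasp_force: 66.6
```

Emit:
jog_arm(targets=[[[0,0,0],[0,0,0],75],[[0,0,0],[0,0,0],85],[[0,0,0],[0,0,0],100],[[0,0,0],[0,0,0],100],[[0,0,-1],[0,0,0],100],[[0,0,-3],[0,0,0],100],[[0,0,-5],[0,0,0],100],[[0,0,-6],[0,0,0],100]])

```text
time: 16.88
tool_pos: [0.4188, 0.1704, 0.2382]
tool_rot: [-0.0, 1.0, 0.017, 0.002]
contact_force: [0.7, 0.0, -1.2]
gripper_width: 0.997
grasp_force: 0.0
```

Run:
```python
from h import *
im,d,T=shot("w8"); print(T[:3,3].round(4)); P=cloud("wrist",d,T)
h=cv2.cvtColor(im,cv2.COLOR_RGB2HSV)
m=(abs(P[...,2]-.094)<.006)
c=blob(m.astype(np.uint8),(150,120,380,370)); w=ray("wrist",c,.094,T)[:,:2]*1000; print(np.median(P[m][:,2]),cv2.boundingRect(c),cv2.minEnclosingCircle(w.astype(np.float32)))
s,ds=grab_frame("side"); save("p8",np.hstack([cv2.resize(im,(400,300)),cv2.resize(s[110:230,205:365],(400,300))]))
```

```text
[0.4188 0.1704 0.2382]
0.09417164419676688 (233, 141, 69, 68) ((417.81536865234375, 170.90322875976562), 32.003578186035156)
```

View pics/p8.png

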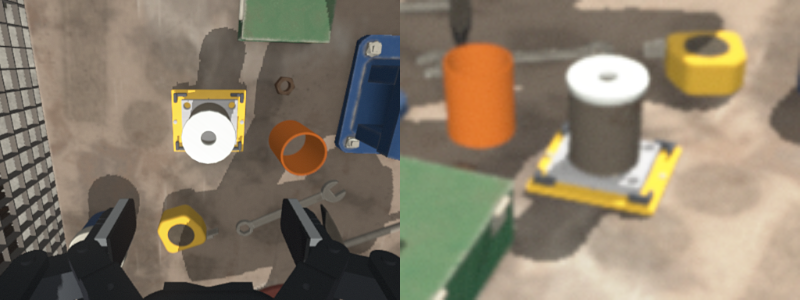

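Emit:
jog_arm(targets=[[[1.5,-0.4,0],[0,0,-1.3],100],[[3,-0.8,0],[0,0,-2.6],100],[[4.5,-1.2,0],[0,0,-3.9],100],[[6,-1.7,0.5],[0,0,-5.2],100],[[7.5,-2.1,1],[0,0,-6.5],100],[[8.6,-2.42,1.5],[0,0,-7.8],100],[[8.6,-2.42,1.5],[0,0,-9.1],100],[[8.6,-2.42,1.5],[0,0,-10.4],100]])

```text
time: 17.98
tool_pos: [0.6295, 0.2379, 0.1936]
tool_rot: [-0.001, 0.734, 0.679, -0.002]
contact_force: [0.1, 1.0, -0.2]
gripper_width: 0.999
grasp_force: 0.0
```

Emit:
jog_arm(targets=[[[0,0,0],[0,0,-0.85],100],[[0,0,0],[0,0,-0.85],100],[[0,0,0],[0,0,-0.85],100]])

```text
time: 18.35
tool_pos: [0.6299, 0.238, 0.1959]
tool_rot: [-0.001, 0.695, 0.719, -0.001]
contact_force: [-0.0, 0.2, -1.0]
gripper_width: 0.997
grasp_force: 0.0
```

Run:
```python
from h import *
im,d,T=shot("w9"); print(T.round(4))
h=cv2.cvtColor(im,cv2.COLOR_RGB2HSV)
g=((h[...,1]<50)&(h[...,2]>110)).astype(np.uint8)
cs=cv2.findContours(g,cv2.RETR_EXTERNAL,cv2.CHAIN_APPROX_NONE)[0]
for c in cs:
    if cv2.contourArea(c)>250:
        r=rect("wrist",c[:,0],.013,T)
        if np.hypot(r[0]-632,r[1]-238)<25: print(cv2.boundingRect(c),r,cv2.minEnclosingCircle((ray("wrist",c[:,0],.013,T)[:,:2]*1000).astype(np.float32))); x,y,w_,h_=cv2.boundingRect(c)
save("p9",cv2.resize(im[50:300,130:430],None,fx=2.4,fy=2.4,interpolation=cv2.INTER_CUBIC))
```

```text
[[-3.320e-02  9.994e-01 -1.900e-03  6.299e-01]
 [ 9.994e-01  3.320e-02 -5.000e-04  2.380e-01]
 [-4.000e-04 -1.900e-03 -1.000e+00  1.959e-01]
 [ 0.000e+00  0.000e+00  0.000e+00  1.000e+00]]
```

View pics/p9.png

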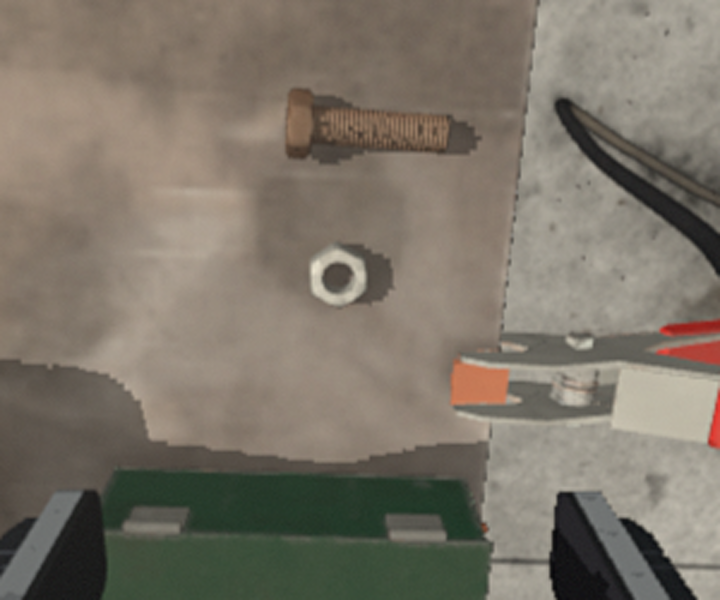

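Run:
```python
from h import *
z=np.load("w9.npz"); im,d,T=z["im"],z["d"],z["T"]; P=cloud("wrist",d,T); h=cv2.cvtColor(im,cv2.COLOR_RGB2HSV)
print(ray("wrist",[270.8,164.6],.013,T))
g=((h[...,1]<60)&(h[...,2]>110)).astype(np.uint8)
for m,l in((g,"col"),((P[...,2]>.008).astype(np.uint8),"dep")):
    c=blob(m,(250,145,295,185)); w=ray("wrist",c,.013,T)[:,:2]*1000; print(l,cv2.boundingRect(c),cv2.minEnclosingCircle(w.astype(np.float32)),w.min(0),w.max(0))
    # width over direction
    for a in range(-30,31,6): 
        e=np.array([np.cos(np.radians(a)),np.sin(np.radians(a))]); print(a,round(np.ptp(w@e),1),end="; ")
```

```text
[[0.63443397 0.23712425 0.013     ]]
col (250, 145, 45, 40) ((635.7858276367188, 236.48106384277344), 30.647212982177734) [612.77449718 215.4726848 ] [659.47106673 258.20699149]
-30 60.3; -24 58.8; -18 56.7; -12 53.9; -6 50.6; 0 46.7; 6 47.7; 12 51.4; 18 54.6; 24 57.1; 30 59.0; dep (259, 152, 24, 27) ((634.1560668945312, 236.5077362060547), 13.770456314086914) [622.18990393 222.77566606] [646.24088139 250.27383871]
-30 26.8; -24 26.8; -18 26.5; -12 26.0; -6 25.2; 0 24.1; 6 23.7; 12 24.6; 18 25.5; 24 26.0; 30 26.4;
```

Emit:
jog_arm(targets=[[[-0.05,0.19,1.5],[0,0,-0.25],45],[[-0.05,0.19,3.5],[0,0,-0.25],45],[[-0.05,0.19,5.5],[0,0,-0.25],45],[[-0.05,0.19,6.5],[0,0,-0.25],45],[[-0.05,0.19,7.3],[0,0,-0.25],45],[[-0.05,0.19,7.7],[0,0,-0.25],45],[[-0.05,0.19,7.7],[0,0,-0.25],45],[[-0.05,0.19,7.7],[0,0,-0.25],45]])

```text
time: 19.4
tool_pos: [0.6364, 0.2374, 0.0064]
tool_rot: [0.001, 0.682, 0.731, 0.001]
contact_force: [0.4, -0.2, -0.7]
gripper_width: 0.445
grasp_force: 0.0
```

Emit:
jog_arm(targets=[[[0,0,0],[0,0,0],15],[[0,0,0],[0,0,0],15],[[0,0,0],[0,0,0],15],[[0,0,0],[0,0,0],15],[[0,0,0],[0,0,0],15]])

```text
time: 20.02
tool_pos: [0.6365, 0.2374, 0.0067]
tool_rot: [0.001, 0.682, 0.731, 0.001]
contact_force: [-1.1, 0.0, 5.8]
gripper_width: 0.247
grasp_force: 59.3
```

Emit:
jog_arm(targets=[[[0,0,-1],[0,0,0],15],[[0,0,-3],[0,0,0],15],[[0,0,-5],[0,0,0],15],[[0,0,-6.2],[0,0,0],15],[[-1,-2,-6.2],[0,0,0],15],[[-2,-4,-6.2],[0,0,0],15],[[-2,-5,-6.2],[0,0,0],15],[[-2,-5,-6.2],[0,0,0],15]])

```text
time: 21.02
tool_pos: [0.5127, 0.1783, 0.1594]
tool_rot: [-0.0, 0.682, 0.731, -0.0]
contact_force: [0.5, -0.2, -0.4]
gripper_width: 0.249
grasp_force: 59.0
```

Run:
```python
from h import *
im,d,T=shot("w10"); print(T.round(4)); P=cloud("wrist",d,T)
s,ds=grab_frame("side"); save("s10",s)
m=(abs(P[...,2]-.094)<.006)&(np.hypot(P[...,0]-.418,P[...,1]-.171)<.04); 
c=blob(m.astype(np.uint8),(0,0,512,384)); w=ray("wrist",c,.094,T)[:,:2]*1000; print("disc",cv2.minEnclosingCircle(w.astype(np.float32)))
# nut: points within 30 mm of tool axis
q=P-T[:3,3]; n=(np.hypot(q[...,0],q[...,1])<.014)&(abs(q[...,2])<.03); print("nut",n.sum(),np.median(P[n],axis=0),np.percentile(P[n],[3,97],axis=0))
save("p10",np.hstack([cv2.resize(im,(400,300)),cv2.resize(im[180:372,160:416],(400,300))]))
t=rel([.4178,.1707,.16])
```

```text
[[-6.990e-02  9.976e-01 -3.000e-04  5.127e-01]
 [ 9.976e-01  6.990e-02 -0.000e+00  1.783e-01]
 [ 0.000e+00 -3.000e-04 -1.000e+00  1.594e-01]
 [ 0.000e+00  0.000e+00  0.000e+00  1.000e+00]]
disc ((418.69183349609375, 172.04664611816406), 32.68551254272461)
nut 2246 [0.51295543 0.17964456 0.1656129 ] [[0.5023971  0.16740977 0.15480949]
 [0.52361739 0.18969861 0.18515708]]
rel [-0.04 -3.88 -0.  ] [0. 0. 0.]
```

View pics/p10.png

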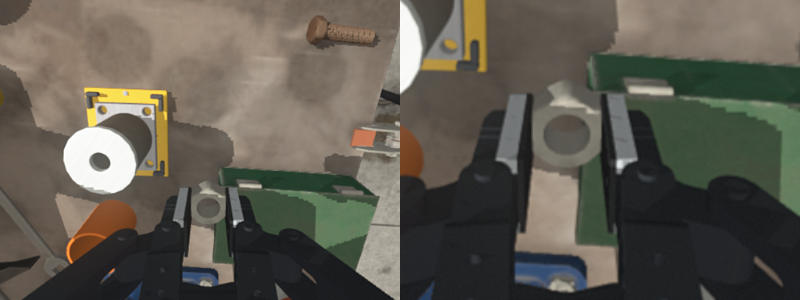

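Run:
```python
from h import *
z=np.load("w10.npz"); d,T=z["d"],z["T"]; P=cloud("wrist",d,T)
a=P[240:295,245:292]; ok=abs(a[...,2]-.165)<.004; q=a[ok]; print(len(q),np.median(q[:,2]),np.polyfit(q[:,1],q[:,2],1)[0],np.polyfit(q[:,0],q[:,2],1)[0])
print(ray("wrist",[[266.9,265.1]],np.median(q[:,2]),T))
```

```text
1436 0.1657961300677822 -0.008859669182387175 0.00864251465695175
[[0.51335641 0.17752547 0.16579613]]
```

Emit:
jog_arm(targets=[[[0,-2,0],[0,0,0],15],[[0,-3.5,0],[0,0,0],15],[[0,-3.81,0.3],[0,0,0],15],[[0,-3.81,1],[0,0,0],15],[[0,-3.81,1.6],[0,0,0],15],[[0,-3.81,1.6],[0,0,0],15],[[0,-3.81,1.6],[0,0,0],15]])

```text
time: 22.0
tool_pos: [0.4195, 0.1718, 0.1197]
tool_rot: [-0.0, 0.682, 0.731, -0.0]
contact_force: [-0.0, 0.3, 0.2]
gripper_width: 0.249
grasp_force: 59.1
```

Run:
```python
from h import *
im,d,T=shot("w11"); print(T.round(4)); P=cloud("wrist",d,T)
m=(abs(P[...,2]-.094)<.004)&(np.hypot(P[...,0]-.418,P[...,1]-.171)<.04)
c=blob(m.astype(np.uint8),(0,0,512,384)); w=ray("wrist",c,.094,T)[:,:2]*1000; print("disc",cv2.minEnclosingCircle(w.astype(np.float32)),np.median(P[m][:,2]))
a=P[235:300,240:296]; q=a[abs(a[...,2]-T[2,3]-.0064)<.004]; print("nut top",np.median(q[:,2]))
```

```text
[[-6.950e-02  9.976e-01 -4.000e-04  4.195e-01]
 [ 9.976e-01  6.950e-02 -1.000e-04  1.718e-01]
 [-1.000e-04 -4.000e-04 -1.000e+00  1.197e-01]
 [ 0.000e+00  0.000e+00  0.000e+00  1.000e+00]]
disc ((417.48382568359375, 172.54649353027344), 31.686079025268555) 0.09413778727161073
nut top 0.1261429796131444
```

Emit:
jog_arm(targets=[[[0,-0.08,0.3],[0,0,0],15],[[0,-0.08,0.55],[0,0,0],15],[[0,-0.08,0.7],[0,0,0],15],[[0,-0.08,0.78],[0,0,0],15],[[0,-0.08,0.78],[0,0,0],15],[[0,-0.08,0.78],[0,0,0],15]])

```text
time: 22.8
tool_pos: [0.4172, 0.1718, 0.1005]
tool_rot: [0.0, 0.682, 0.731, 0.0]
contact_force: [-0.4, -0.4, 0.7]
gripper_width: 0.253
grasp_force: 59.2
```

Emit:
jog_arm(targets=[[[0,0,0.02],[0,0,0],15],[[0,0,0.02],[0,0,0],15],[[0,0,0.02],[0,0,0],30],[[0,0,0.02],[0,0,0],45],[[0,0,0.02],[0,0,0],45],[[0,0,-1],[0,0,0],45],[[0,0,-3],[0,0,0],45],[[0,0,-5],[0,0,0],45]])

```text
time: 23.8
tool_pos: [0.4165, 0.1716, 0.2261]
tool_rot: [-0.0, 0.682, 0.731, -0.0]
contact_force: [1.1, 0.1, 0.1]
gripper_width: 0.454
grasp_force: 0.0
```

Run:
```python
from h import *
im,d,T=shot("w12"); print(T[:3,3].round(4)); P=cloud("wrist",d,T)
s,ds=grab_frame("side"); np.savez("s12",im=s,d=ds)
for zt,r,l in((.094,.036,"disc"),(.107,.018,"nut")):
    m=(P[...,2]>zt-.005)&(P[...,2]<zt+.006)&(np.hypot(P[...,0]-.418,P[...,1]-.171)<r) if l=="nut" else (P[...,2]>zt-.006)&(P[...,2]<.113)&(np.hypot(P[...,0]-.418,P[...,1]-.171)<r)
    c=blob(m.astype(np.uint8),(0,0,512,384)); w=ray("wrist",c,zt,T)[:,:2]*1000; q=P[m]; print(l,cv2.minEnclosingCircle(w.astype(np.float32)),np.median(q[:,2]),np.percentile(q[:,2],95))
save("p12",np.hstack([cv2.resize(im,(400,300)),cv2.resize(s[110:230,205:365],(400,300))]))
```

```text
[0.4165 0.1716 0.2261]
disc ((417.5496520996094, 171.47280883789062), 32.02808380126953) 0.09429309952077661 0.10721155344133311
nut ((417.7401428222656, 171.33152770996094), 13.370614051818848) 0.10695676997376258 0.10811631883690298
```

View pics/p12.png

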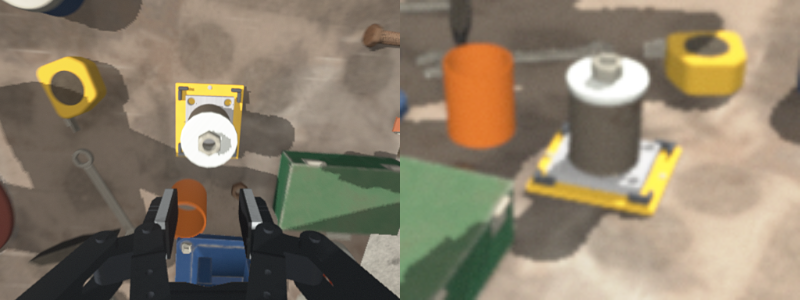

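The stack stands complete: the nut is within 0.3 mm of the disc centre and flat, with its top at z = 0.107.

```bash
python3 -c "
from plant import *
print(job_done())"
```

```text
the job is handed in; nothing more can be done
None
```

The jack foot is stacked in the order asked (base plate in the nest, tube, cap disc, bright nut over the hole) and handed in at about 24 s of the 112 s allowed. The final camera check showed it standing and centred, and the rusty nut and bolt were not touched.

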